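# Open the docked yeast canister and tare the dosing scale

### The job

Unscrew the red cap of the steel canister that is docked on the white scale: turn it anticlockwise, regripping as often as needed, until it lifts straight off. Set the cap down top side up, flat on the bottom of the steel tray, and let go; then press the scale's round blue tare key with the fingertips until it registers. Leave the oil bottle and the salt box where they are.

Things in the scene. Friction and masses are not known exactly. Their poses are not given: they have to be found in the camera images.
- cap_mid (a point): Centre (half-way up, on the axis) of the loose red screw cap: round, ribbed, 66 mm wide, 36 mm high, about 90 g; z up, white mark on top along its x. Grip across the diameter, any direction, from above; its lower edge is 3 mm above the canister's shoulder. Free after 225 degrees anticlockwise seen from above (stop at 325), rising 3 mm by itself; takes 0.5 N m at first, stays where left.
- mouth (a point): Centre of the rim of the canister's neck, on its axis, 154 mm above the work surface; axes as the scale's: x from tare key to canister, z up. Scale and canister are fixed; canister 90 mm wide up to 113 mm above the surface, sloping in above. Threaded neck 57 mm wide; a springy black gasket stands 7 mm above the rim when open. The freed cap must go 30 mm straight up to clear it.
- tare_key: Round blue membrane key, 38 mm in diameter, on the white scale (260 x 170 mm, top 30 mm above the work surface), 140 mm from the canister's axis. Origin at the centre of its upper face, 33 mm above the work surface; z up, x points to the canister. Pressed straight down it gives only 1.5 mm; it registers at 3 N and bottoms at 5 N.
- tray_floor (a point): Centre of the inner floor of the fixed shallow steel tray, 4 mm above the work surface; inside 182 mm along its x, 242 mm along its y, rim 18 mm above the work surface; z up. The cap's centre stands 18 mm above it when the cap lies flat on the floor.
- oil: Amber oil bottle with yellow cap, 68 mm wide, 190 mm high, bystander; origin under its centre.
- salt: Blue salt box, 60 x 90 x 140 mm high, bystander; origin under its centre.

How it is judged:
By the outcome, as a careful person would: the job done as asked, in the order asked, and still so for the second after the job is handed in, with the robot touching nothing.
It also fails if it takes over 61 s, if anything falls off the work surface, if the arm or the gripper's body presses on something with over 40 N, if the wrist force passes 120 N, or if a joint passes its speed limit or range.

### The arm

A 6-joint arm with a two-finger parallel gripper is mounted at the origin on the work surface. World frame = base frame: x ahead of the robot, y to its left, z up, the work surface at z = 0. Lengths are in m, angles in degrees, forces in N, time in s.
With the tool pointing down it reaches from about 0.375 to 0.9 m from the base axis. Payload 3.1 kg.
Tool frame: the origin (TCP) lies on the centre line of the jaws, within the pads' length; the fingertips stand 14 mm ahead of it and the grasp point (between the pads) lies 5 mm behind it (bot.tips_ahead is the distance from the TCP to the fingertips, in m); z points along the fingers, y is the line along which they close (so a half turn about z gives the same grasp; the last joint's range is limited). The gripper opens to 87 mm and grips with 3 to 60 N. Pads are 19 mm wide; open, the fingers measure 117 mm over their backs; the gripper's body (75 mm by 190 mm) begins 51 mm behind the grasp point.
Start: joints at [66.205, 30.224, 82.088, -0, 67.689, -10.227], TCP at [0.147, 0.608, 0.237] pointing down, gripper open.
Joint ranges: [-176.69, 176.69], [-43.24, 126.21], [12.49, 139.97], [-82, 262], [0, 151.66], [-163.58, 163.58]. Speed limits (degrees/s): [159.86, 159.86, 180, 180, 180, 180].

### API

Orientations are given as a 3x3 rotation matrix whose columns are the frame's x, y, z axes.
In Python, from rig import bot gives the robot as it stands.
- The arm moves only by the tool play_rows, never from a script. Its argument "moves" is a list that holds one entry, the list of rows, each a list of 6 numbers: the shift along the tool's x, y, z in mm, then the turn, a rotation vector about the tool's x, y, z in rad. A call has 1 to 5 rows; each row shifts and turns the commanded pose from where the row before left it, along the tool's axes as they then stand; what a row does not reach is not made up. A row lasts 1/10 s, in which the tool goes at most 50 mm and 8.59 degrees, less where a joint would pass 70% of its speed; a pose out of reach is approached as far as the arm can. A call with a gripper value outside its range is refused whole. "fingers" is the opening, from -1 (shut) to 1 (fully open), set as the call begins (left out, the last holds). The fingers move at their own pace and stop on an object; the grip force is fixed at half the most. Time passes only in rows, so rows that do not move let the fingers close. It gives the time, the measured TCP pose, the force, the opening and the grip force at its end, in the units of the state.
- bot.read_state(): the state, without advancing time (a new reading comes with each control period).
- bot.capture(name): name is "scene" or "side" or "wrist"; returns a dict with "image" (480x640x3 uint8, blue, green, red), "fx", "fy", "cx", "cy" (pixels), "R" (3x3) and "t" (3): a world point X has camera coordinates R X + t. Camera axes: x right, y down, z forward; pixel columns grow to the right and rows downward; lengths in m; the calibration is good to about 2 mm. A picture is of the moment at which its call begins. There is no depth.
- bot.hand_in(): hands the job in; it is judged then, once.
Trained networks look in a picture, given as the dict that the camera call returned (one of the last four; its "shot" number tells which), for a name from the list of things; names that differ only in an ending like _2 or _b are one class to them, and where a whole thing is asked for, a point or a joint stands for the part that bears it (a point fixed in the world has none). Each returns a list of dicts, best first, with "confidence" (0 to 1); they miss things now and then, are a little off and sometimes report something else, mostly with a low value. They report only what shows in the picture. A call takes as long as a camera call.
- bot.search_frame(picture, query): "centre" ([column, row] in pixels, amid what is visible of it).
- bot.silhouettes(picture, query): "pixels" (480x640 bool, what is visible of it) and "centre" ([column, row] in pixels, amid what is visible of it).
- bot.pinpoint(picture, query): "centre" ([column, row] in pixels: a listed point, or the origin of a listed thing).
The state is a dict: "time_s": time; "joint_positions": joint angles; "qvel": joint speeds; "tau": joint torques, N m; "position": TCP position; "tcp_rot": TCP orientation; "force": force on the tool from outside, world axes, zero at the start; "moment": the same for the moment, N m; "opening": opening from 0.0 (shut) to 1.0 (fully open); "grasp_force": force on a finger pad.
Only numpy, scipy, OpenCV 4.12 (cv2) and the standard library are available. Lean on these libraries where they do the work, as an engineer would, in place of code of your own. Each camera call takes 0.05 s, during which the arm holds its last target. There are 200 camera calls.

## Working session

There is one attempt and no reset: what is moved stays moved. The work goes in short steps, Python scripts to look and compute and a tool call to move; the robot and the scene stay as the last step left them, time stands still between calls to the robot, and variables do not carry over. Pictures are saved under pics/ and viewed, at most 10 in all, crops included, and the job is handed in when it is done.

Besides the shell and the picture viewer there is one more tool, called after ">>>" as name(argument=value, ...) on one line, values as JSON. play_rows: Moves the arm, as the interface text tells. Its arguments: {"type":"object","properties":{"moves":{"type":"array","items":{"type":"array","items":{"type":"array","items":{"type":"number"}}}},"fingers":{"type":"number"}},"required":["moves"]}

```bash
mkdir -p pics; ls; cat > h.py <<'E'
from rig import bot
import numpy as np, cv2
from scipy.optimize import least_squares
def ray(p,c):
    d=np.array([(c[0]-p['cx'])/p['fx'],(c[1]-p['cy'])/p['fy'],1.]);R=np.array(p['R']);t=np.array(p['t'])
    return -R.T@t, R.T@d
def atz(p,c,z):
    o,d=ray(p,c); return o+d*(z-o[2])/d[2]
def tri(obs):
    A=np.zeros((3,3));b=np.zeros(3)
    for p,c in obs:
        o,d=ray(p,c);d=d/np.linalg.norm(d);M=np.eye(3)-np.outer(d,d);A+=M;b+=M@o
    return np.linalg.solve(A,b)
E
python3 - <<'E'
from h import *
Z=dict(cap_mid=.154,mouth=.154,tare_key=.033,tray_floor=.004,oil=0,salt=0)
obs={}
np.set_printoptions(precision=4,suppress=True)
for n in ["scene","side"]:
    p=bot.capture(n);cv2.imwrite(f"pics/{n}0.png",p['image'])
    for q,z in Z.items():
        r=bot.pinpoint(p,q)
        if r: print(n,q,r[0]['centre'],round(r[0]['confidence'],2),atz(p,r[0]['centre'],z)); obs.setdefault(q,[]).append((p,r[0]['centre']))
for q,o in obs.items():
    if len(o)>1: print(q,tri(o))
s=bot.read_state();print(s)
E
```

```text
pics
scene cap_mid [185.5, 392.9] 0.73 [ 0.6715 -0.3505  0.154 ]
scene tare_key [303.7, 238.7] 0.54 [0.4656 0.1747 0.033 ]
scene tray_floor [184.0, 392.1] 0.94 [ 0.5534 -0.2843  0.004 ]
scene oil [434.9, 223.0] 0.7 [0.6813 0.469  0.    ]
scene salt [370.9, 204.7] 0.61 [0.4886 0.4626 0.    ]
side cap_mid [318.7, 218.0] 0.73 [0.6013 0.1271 0.154 ]
side tare_key [260.8, 265.1] 0.49 [0.4719 0.1642 0.033 ]
side tray_floor [385.3, 400.4] 0.56 [ 0.5631 -0.2929  0.004 ]
side oil [298.8, 206.4] 0.87 [0.6787 0.4611 0.    ]
side salt [237.8, 218.9] 0.58 [0.4947 0.4518 0.    ]
cap_mid [ 0.5652 -0.2389  0.2185]
tare_key [0.4715 0.1657 0.0361]
tray_floor [ 0.5605 -0.2915  0.0094]
oil [ 0.6811  0.4687 -0.0022]
salt [0.4941 0.4514 0.0036]
{'time_s': 0.7, 'joint_positions': array([ 66.2053,  30.222 ,  82.0867,   0.0012,  67.6895, -10.2237]), 'qvel': array([-0.1788, -0.0389,  0.0692, -0.0954,  0.0052, -0.0954]), 'tau': array([ -0.0014, -43.9865, -17.6948,   0.0634,   0.0504,  -0.    ]), 'position': array([0.1466, 0.6076, 0.2366]), 'tcp_rot': array([[-0.9721,  0.2347, -0.    ],
       [ 0.2347,  0.9721,  0.    ],
       [ 0.    ,  0.    , -1.    ]]), 'force': array([0.0459, 0.4199, 0.3627]), 'moment': array([0.0276, 0.0124, 0.0292]), 'grasp_force': 0.0, 'opening': 1.0022880940852592}
```

View pics/scene0.png

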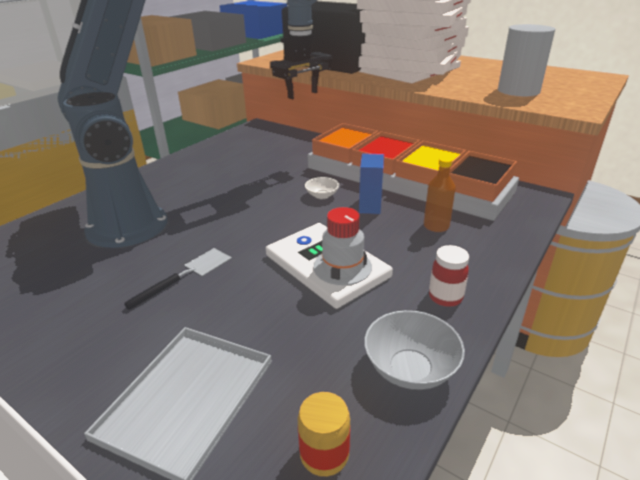

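View pics/side0.png

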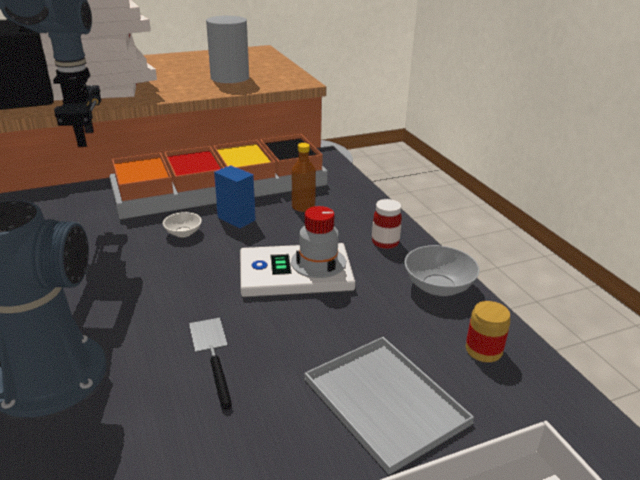

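The scene view shows the cap at about (343,222), the tare key at (304,240) and the tray centre at (185,398). In the side view the cap is at (319,218), so the network's scene cap_mid (185,393) was wrong because it landed on the tray. I'll compute the cap again from silhouettes.

```bash
python3 - <<'E'
from h import *
np.set_printoptions(precision=4,suppress=True)
obs=[]
for n in ["scene","side"]:
    p=bot.capture(n)
    for k in ["pinpoint","silhouettes"]:
      for r in getattr(bot,k)(p,"cap_mid")[:3]:
        print(n,k,r['centre'],round(r['confidence'],2),atz(p,r['centre'],.146))
    for r in bot.pinpoint(p,"mouth")[:2]: print(n,"mouth",r['centre'],r['confidence'])
    obs.append((p,[343.,222.5] if n=="scene" else [319.,219.]))
c=tri(obs);print("cap",c)
E
```

```text
scene pinpoint [344.1, 223.3] 0.91 [0.6078 0.1324 0.146 ]
scene silhouettes [344.8, 224.2] 0.61 [0.611  0.1302 0.146 ]
side silhouettes [318.8, 218.0] 0.71 [0.607 0.14  0.146]
side silhouettes [300.9, 267.2] 0.69 [ 0.4979 -0.0322  0.146 ]
cap [0.6048 0.1331 0.147 ]
```

>>> play_rows(moves=[[[0,0,0,0,0,0.149],[0,0,0,0,0,0.149],[0,0,0,0,0,0.149],[0,0,0,0,0,0.149],[0,0,0,0,0,0.149]]], fingers=1)

```text
time_s: 1.6
position: [0.1466, 0.6075, 0.2365]
tcp_rot: [[-0.55, 0.835, -0.0], [0.835, 0.55, 0.0], [0.0, -0.0, -1.0]]
force: [-0.9, 0.3, -0.3]
opening: 1.001
grasp_force: 0.0
```

```bash
cat >> h.py <<'E'
def rows(p0,R0,p1,turn,N):
    """N rows taking tool-down pose p0,R0 to p1 while turning by turn (deg) about tool z"""
    from scipy.spatial.transform import Rotation as Ro
    w=np.radians(turn)/N; S=Ro.from_rotvec([0,0,w]).as_matrix(); R=np.array(R0);p=np.array(p0,float);out=[]
    for i in range(N):
        d=R.T@(np.array(p1)-p)/(N-i); d=np.round(d*1000,1); p=p+R@d/1000; R=R@S
        out.append([*map(float,d),0,0,round(float(w),3)])
    for i in range(0,N,5): print(out[i:i+5])
E
python3 - <<'E'
from h import *
s=bot.read_state()
rows(s['position'],s['tcp_rot'],[.606,.133,.27],161,20)
E
```

```text
[[-32.5, 6.1, -1.7, 0, 0, 0.14], [-31.3, 10.6, -1.7, 0, 0, 0.14], [-29.5, 14.9, -1.7, 0, 0, 0.14], [-27.1, 18.9, -1.7, 0, 0, 0.14], [-24.2, 22.5, -1.7, 0, 0, 0.14]]
[[-20.8, 25.6, -1.7, 0, 0, 0.14], [-17.0, 28.3, -1.7, 0, 0, 0.14], [-12.9, 30.4, -1.7, 0, 0, 0.14], [-8.5, 31.9, -1.7, 0, 0, 0.14], [-4.0, 32.8, -1.7, 0, 0, 0.14]]
[[0.7, 33.0, -1.6, 0, 0, 0.14], [5.3, 32.6, -1.7, 0, 0, 0.14], [9.8, 31.5, -1.6, 0, 0, 0.14], [14.1, 29.9, -1.7, 0, 0, 0.14], [18.2, 27.6, -1.6, 0, 0, 0.14]]
[[21.8, 24.7, -1.7, 0, 0, 0.14], [25.1, 21.5, -1.6, 0, 0, 0.14], [27.9, 17.7, -1.7, 0, 0, 0.14], [30.0, 13.6, -1.6, 0, 0, 0.14], [31.7, 9.3, -1.7, 0, 0, 0.14]]
```

>>> play_rows(moves=[[[-32.5,6.1,-1.7,0,0,0.14],[-31.3,10.6,-1.7,0,0,0.14],[-29.5,14.9,-1.7,0,0,0.14],[-27.1,18.9,-1.7,0,0,0.14],[-24.2,22.5,-1.7,0,0,0.14]]])

```text
time_s: 2.1
position: [0.2632, 0.4888, 0.2452]
tcp_rot: [[0.116, 0.993, 0.0], [0.993, -0.116, 0.0], [0.0, 0.0, -1.0]]
force: [0.0, 0.1, 0.1]
opening: 0.996
grasp_force: 0.0
```

>>> play_rows(moves=[[[-20.8,25.6,-1.7,0,0,0.14],[-17.0,28.3,-1.7,0,0,0.14],[-12.9,30.4,-1.7,0,0,0.14],[-8.5,31.9,-1.7,0,0,0.14],[-4.0,32.8,-1.7,0,0,0.14]]])

```text
time_s: 2.6
position: [0.3792, 0.3711, 0.2538]
tcp_rot: [[0.729, 0.685, 0.0], [0.685, -0.729, 0.0], [0.0, 0.0, -1.0]]
force: [0.0, 0.1, -0.1]
opening: 0.999
grasp_force: 0.0
```

>>> play_rows(moves=[[[0.7,33.0,-1.6,0,0,0.14],[5.3,32.6,-1.7,0,0,0.14],[9.8,31.5,-1.6,0,0,0.14],[14.1,29.9,-1.7,0,0,0.14],[18.2,27.6,-1.6,0,0,0.14]]])

```text
time_s: 3.1
position: [0.4955, 0.2538, 0.262]
tcp_rot: [[0.999, 0.054, 0.0], [0.054, -0.999, 0.0], [0.0, -0.0, -1.0]]
force: [0.2, 0.1, 0.0]
opening: 1.0
grasp_force: 0.0
```

>>> play_rows(moves=[[[21.8,24.7,-1.7,0,0,0.14],[25.1,21.5,-1.6,0,0,0.14],[27.9,17.7,-1.7,0,0,0.14],[30.0,13.6,-1.6,0,0,0.14],[31.7,9.3,-1.7,0,0,0.14]]])

```text
time_s: 3.6
position: [0.612, 0.137, 0.2701]
tcp_rot: [[0.798, -0.602, -0.0], [-0.602, -0.798, 0.0], [-0.0, -0.0, -1.0]]
force: [0.6, 1.3, -0.5]
opening: 1.0
grasp_force: 0.0
```

>>> play_rows(moves=[[[0,0,0,0,0,0],[0,0,0,0,0,0]]])

```text
time_s: 3.8
position: [0.6112, 0.1375, 0.2697]
tcp_rot: [[0.802, -0.598, -0.001], [-0.598, -0.802, 0.0], [-0.001, 0.0, -1.0]]
force: [0.8, 0.8, -0.2]
opening: 0.996
grasp_force: 0.0
```

```bash
python3 - <<'E'
from h import *
np.set_printoptions(precision=4,suppress=True)
p=bot.capture("wrist");cv2.imwrite("pics/w1.png",p['image'])
for q,z in dict(cap_mid=.146,tare_key=.033,mouth=.154).items():
  for k in ["pinpoint","silhouettes"]:
    for r in getattr(bot,k)(p,q)[:2]:
        print(q,k,r['centre'],round(r['confidence'],2),atz(p,r['centre'],z))
s=bot.read_state();print(s['position'],s['joint_positions'],s['tcp_rot'])
E
```

```text
cap_mid pinpoint [327.4, 240.5] 0.74 [0.6065 0.1341 0.146 ]
cap_mid silhouettes [331.6, 246.2] 0.96 [0.6007 0.1342 0.146 ]
tare_key silhouettes [330.5, 246.1] 0.71 [0.5732 0.1514 0.033 ]
mouth silhouettes [349.4, 197.2] 0.78 [0.6256 0.0997 0.154 ]
[0.6106 0.1389 0.2702] [  2.6065  28.3575  79.7131   0.0025  71.9343 129.1967] [[ 0.8029 -0.5961 -0.0001]
 [-0.5961 -0.8029  0.    ]
 [-0.0001  0.     -1.    ]]
```

View pics/w1.png

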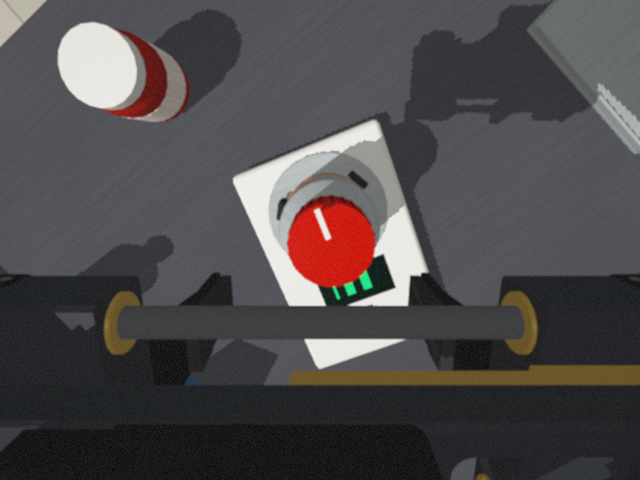

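The wrist view shows the cap at (331,243) with a radius of about 43 px. The mark points toward (318,210), and nothing is near the cap.

```bash
python3 - <<'E'
from h import *
np.set_printoptions(precision=4,suppress=True)
p=bot.capture("wrist");h=cv2.cvtColor(p['image'],cv2.COLOR_BGR2HSV)
m=((h[...,0]<6)|(h[...,0]>174))&(h[...,1]>180)&(h[...,2]>170)
m=m.astype('uint8');m[:180]=0
c=max(cv2.findContours(m,0,2)[0],key=cv2.contourArea);(u,r)=cv2.minEnclosingCircle(c);print(u,r)
C=atz(p,u,.164);print("cap",C, "radius mm",np.linalg.norm(atz(p,(u[0]+r,u[1]),.164)-C))
s=bot.read_state();print(s['position'])
rows(s['position'],s['tcp_rot'],[C[0],C[1],.146],0,6)
E
```

```text
(332.058837890625, 242.0) 43.23137664794922
cap [0.607  0.1308 0.164 ] radius mm 0.032328313121545
[0.6107 0.1388 0.2702]
[[0.3, 1.4, 20.7, 0, 0, 0.0], [0.3, 1.4, 20.7, 0, 0, 0.0], [0.3, 1.5, 20.7, 0, 0, 0.0], [0.3, 1.4, 20.7, 0, 0, 0.0], [0.3, 1.5, 20.7, 0, 0, 0.0]]
[[0.3, 1.4, 20.7, 0, 0, 0.0]]
```

>>> play_rows(moves=[[[0.3,1.4,20.7,0,0,0],[0.3,1.4,20.7,0,0,0],[0.3,1.4,20.7,0,0,0],[0.3,1.4,20.7,0,0,0],[0.3,1.4,20.7,0,0,0]]])

```text
time_s: 4.7
position: [0.6081, 0.1319, 0.1659]
tcp_rot: [[0.802, -0.597, 0.0], [-0.597, -0.802, -0.0], [0.0, -0.0, -1.0]]
force: [-0.1, -0.4, -0.9]
opening: 1.0
grasp_force: 0.0
```

>>> play_rows(moves=[[[0.3,1.4,20.7,0,0,0],[0,0,0,0,0,0],[0,0,0,0,0,0]]])

```text
time_s: 5.0
position: [0.6076, 0.1305, 0.146]
tcp_rot: [[0.802, -0.597, -0.0], [-0.597, -0.802, 0.0], [-0.0, 0.0, -1.0]]
force: [0.6, -0.4, 0.6]
opening: 1.001
grasp_force: 0.0
```

Now I'll close the fingers.

>>> play_rows(moves=[[[0,0,0,0,0,0],[0,0,0,0,0,0],[0,0,0,0,0,0],[0,0,0,0,0,0],[0,0,0,0,0,0]]], fingers=-1)

```text
time_s: 5.5
position: [0.6078, 0.13, 0.1466]
tcp_rot: [[0.802, -0.597, 0.001], [-0.597, -0.802, -0.0], [0.001, -0.0, -1.0]]
force: [-1.3, -1.3, 4.8]
opening: 0.754
grasp_force: 30.0
```

>>> play_rows(moves=[[[0,0,0,0,0,0],[0,0,0,0,0,0]]])

```text
time_s: 5.7
position: [0.6078, 0.13, 0.1466]
tcp_rot: [[0.802, -0.597, 0.001], [-0.597, -0.802, -0.0], [0.001, -0.0, -1.0]]
force: [-0.8, -1.7, 6.3]
opening: 0.756
grasp_force: 30.0
```

```bash
python3 - <<'E'
from h import *
s=bot.read_state();print({k:s[k] for k in('position','force','moment','opening','grasp_force','joint_positions')})
E
```

```text
{'position': array([0.60778035, 0.13001668, 0.14664487]), 'force': array([-0.81074153, -1.70604142,  6.2568123 ]), 'moment': array([-0.23168496,  0.47263938,  0.07314043]), 'opening': 0.7557047855896609, 'grasp_force': 29.99937803921057, 'joint_positions': array([ 1.79947686e+00,  3.61697906e+01,  8.72062486e+01, -3.12618046e-02,
        5.65831926e+01,  1.28486281e+02])}
```

>>> play_rows(moves=[[[0,0,-0.1,0,0,-0.05],[0,0,-0.1,0,0,-0.1],[0,0,-0.1,0,0,-0.1],[0,0,-0.1,0,0,-0.1],[0,0,-0.1,0,0,-0.1]]])

```text
time_s: 6.2
position: [0.6086, 0.1307, 0.147]
tcp_rot: [[0.982, -0.186, 0.002], [-0.186, -0.982, 0.001], [0.002, -0.002, -1.0]]
force: [-0.1, 1.3, 3.1]
opening: 0.756
grasp_force: 30.0
```

>>> play_rows(moves=[[[0,0,-0.1,0,0,-0.1],[0,0,-0.1,0,0,-0.1],[0,0,0,0,0,0]]])

```text
time_s: 6.5
position: [0.6088, 0.1308, 0.1471]
tcp_rot: [[1.0, 0.01, 0.003], [0.01, -1.0, 0.001], [0.003, -0.001, -1.0]]
force: [1.2, 2.6, 4.4]
opening: 0.753
grasp_force: 30.0
```

```bash
python3 - <<'E'
from h import *
s=bot.read_state();print({k:s[k] for k in('position','force','moment','opening','grasp_force')})
p=bot.capture("wrist");cv2.imwrite("pics/w2.png",p['image'])
E
```

```text
{'position': array([0.60881761, 0.1308032 , 0.14714374]), 'force': array([1.21187366, 2.61796203, 4.42188348]), 'moment': array([ 0.20020735, -0.0208604 ,  0.24787846]), 'opening': 0.7531284217260598, 'grasp_force': 29.998618762328988}
```

View pics/w2.png

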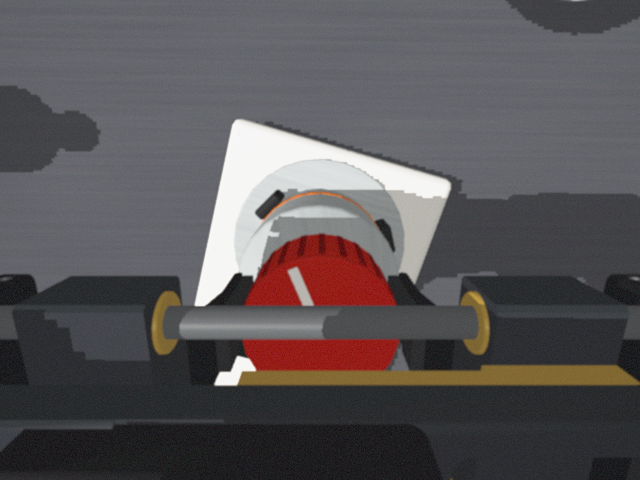

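In the wrist view the mark at (293,270) still points up-left relative to the fingers, so the cap turns with the gripper without slipping. I'll keep turning.

>>> play_rows(moves=[[[0,0,-0.08,0,0,-0.1],[0,0,-0.08,0,0,-0.1],[0,0,-0.08,0,0,-0.1],[0,0,-0.08,0,0,-0.1],[0,0,-0.08,0,0,-0.1]]])

```text
time_s: 7.05
position: [0.6089, 0.1327, 0.1475]
tcp_rot: [[0.873, 0.487, 0.004], [0.487, -0.873, 0.005], [0.006, -0.003, -1.0]]
force: [1.8, 6.6, 3.0]
opening: 0.757
grasp_force: 30.0
```

>>> play_rows(moves=[[[0,0,-0.08,0,0,-0.1],[0,0,-0.08,0,0,-0.1],[0,0,-0.08,0,0,-0.1],[0,0,-0.08,0,0,-0.1],[0,0,-0.08,0,0,-0.1]]])

```text
time_s: 7.55
position: [0.6079, 0.1341, 0.1478]
tcp_rot: [[0.533, 0.846, 0.002], [0.846, -0.533, 0.007], [0.007, -0.002, -1.0]]
force: [0.1, 10.8, 3.6]
opening: 0.753
grasp_force: 30.0
```

>>> play_rows(moves=[[[0,0,-0.08,0,0,-0.1],[0,0,-0.08,0,0,-0.1],[0,0,-0.08,0,0,-0.1],[0,0,-0.08,0,0,-0.1],[0,0,-0.08,0,0,-0.1]]])

```text
time_s: 8.05
position: [0.6063, 0.1347, 0.1481]
tcp_rot: [[0.062, 0.998, -0.002], [0.998, -0.062, 0.008], [0.008, -0.002, -1.0]]
force: [-2.1, 11.1, 5.7]
opening: 0.755
grasp_force: 30.0
```

>>> play_rows(moves=[[[0,0,-0.08,0,0,-0.1],[0,0,-0.08,0,0,-0.1],[0,0,-0.08,0,0,-0.1],[0,0,-0.08,0,0,-0.1],[0,0,-0.08,0,0,-0.1]]])

```text
time_s: 8.55
position: [0.6047, 0.1345, 0.1483]
tcp_rot: [[-0.424, 0.905, -0.005], [0.905, 0.424, 0.007], [0.009, -0.002, -1.0]]
force: [-4.6, 9.8, 6.8]
opening: 0.757
grasp_force: 30.0
```

>>> play_rows(moves=[[[0,0,-0.08,0,0,-0.1],[0,0,-0.08,0,0,-0.1],[0,0,-0.08,0,0,-0.1],[0,0,-0.08,0,0,-0.1],[0,0,-0.08,0,0,-0.1]]])

```text
time_s: 9.05
position: [0.6035, 0.1338, 0.1483]
tcp_rot: [[-0.807, 0.591, -0.008], [0.591, 0.807, 0.006], [0.01, -0.0, -1.0]]
force: [-6.4, 8.9, 6.4]
opening: 0.754
grasp_force: 30.0
```

>>> play_rows(moves=[[[0,0,-0.08,0,0,-0.1],[0,0,-0.08,0,0,-0.1],[0,0,-0.08,0,0,-0.1],[0,0,-0.08,0,0,-0.1],[0,0,-0.08,0,0,-0.1]]])

```text
time_s: 9.55
position: [0.6029, 0.1325, 0.1484]
tcp_rot: [[-0.991, 0.131, -0.01], [0.131, 0.991, 0.004], [0.011, 0.002, -1.0]]
force: [-7.7, 5.2, 7.0]
opening: 0.757
grasp_force: 30.0
```

```bash
python3 - <<'E'
from h import *
s=bot.read_state();print({k:s[k] for k in('time_s','position','force','moment','opening','grasp_force','joint_positions')})
E
```

```text
{'time_s': 9.55, 'position': array([0.60288177, 0.13254089, 0.14836616]), 'force': array([-7.711017  ,  5.23546216,  6.99052592]), 'moment': array([ 0.87713629,  1.15961248, -0.23745147]), 'opening': 0.7572148501900213, 'grasp_force': 29.997766981105087, 'joint_positions': array([  1.93054799,  35.94786045,  87.34940841,   0.27004999,
        57.28041504, -80.70405703])}
```

>>> play_rows(moves=[[[0,0,-0.08,0,0,-0.1],[0,0,-0.08,0,0,-0.1],[0,0,-0.08,0,0,-0.1],[0,0,-0.08,0,0,-0.1],[0,0,-0.08,0,0,-0.1]]])

```text
time_s: 10.05
position: [0.6031, 0.1314, 0.1487]
tcp_rot: [[-0.932, -0.361, -0.01], [-0.361, 0.933, 0.002], [0.009, 0.005, -1.0]]
force: [-6.2, 3.0, 5.4]
opening: 0.756
grasp_force: 30.0
```

>>> play_rows(moves=[[[0,0,0,0,0,-0.1],[0,0,0,0,0,-0.1],[0,0,0,0,0,0],[0,0,0,0,0,0]]])

```text
time_s: 10.45
position: [0.6033, 0.1309, 0.1487]
tcp_rot: [[-0.843, -0.537, -0.01], [-0.537, 0.843, 0.0], [0.008, 0.006, -1.0]]
force: [-6.5, 0.7, 6.8]
opening: 0.755
grasp_force: 30.0
```

```bash
python3 - <<'E'
from h import *
s=bot.read_state();print({k:s[k] for k in('time_s','position','force','moment','opening','grasp_force','joint_positions')})
p=bot.capture("wrist");cv2.imwrite("pics/w3.png",p['image'])
E
```

```text
{'time_s': 10.45, 'position': array([0.60328326, 0.13094952, 0.14867125]), 'force': array([-6.53504866,  0.70185229,  6.79575184]), 'moment': array([0.22128361, 0.99973456, 0.17770832]), 'opening': 0.7550277893325321, 'grasp_force': 30.00279882158793, 'joint_positions': array([ 1.86772516e+00,  3.59292339e+01,  8.73255121e+01,  5.08450260e-02,
        5.72930599e+01, -1.20649130e+02])}
```

View pics/w3.png

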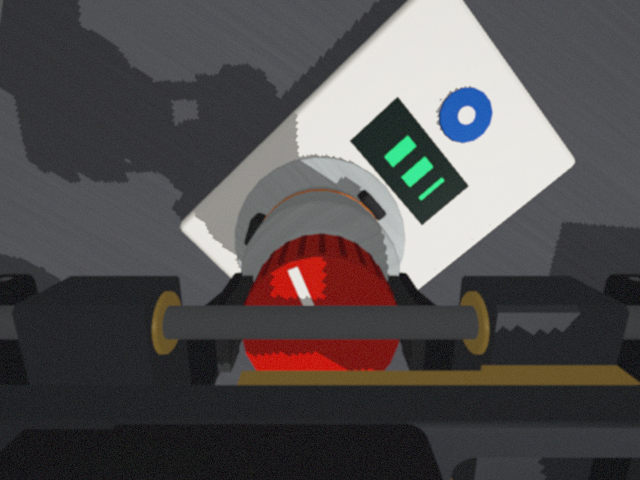

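No slip: the mark still points the same way in the gripper, and the total turn is about 249°. I'll relieve the side force and then lift gently.

>>> play_rows(moves=[[[1.7,1.0,0,0,0,0],[0,0,-2,0,0,0],[0,0,-3,0,0,0],[0,0,-3,0,0,0],[0,0,0,0,0,0]]])

```text
time_s: 11.0
position: [0.6034, 0.1301, 0.1564]
tcp_rot: [[-0.843, -0.538, -0.006], [-0.538, 0.843, -0.0], [0.005, 0.003, -1.0]]
force: [-5.5, -0.3, -2.7]
opening: 0.755
grasp_force: 30.0
```

Free and rising. I'll continue straight up.

>>> play_rows(moves=[[[0,0,-5,0,0,0],[0,0,-8,0,0,0],[0,0,-8,0,0,0],[0,0,-8,0,0,0],[0,0,-8,0,0,0]]])

```text
time_s: 11.5
position: [0.6068, 0.1302, 0.1961]
tcp_rot: [[-0.843, -0.538, 0.003], [-0.538, 0.843, 0.0], [-0.003, -0.002, -1.0]]
force: [0.2, -0.0, -1.2]
opening: 0.756
grasp_force: 30.0
```

>>> play_rows(moves=[[[0,0,-20,0,0,0],[0,0,-30,0,0,0],[0,0,0,0,0,0],[0,0,0,0,0,0]]])

```text
time_s: 11.9
position: [0.6061, 0.1303, 0.2455]
tcp_rot: [[-0.843, -0.538, 0.003], [-0.538, 0.843, 0.0], [-0.002, -0.001, -1.0]]
force: [-0.2, -0.1, -2.5]
opening: 0.753
grasp_force: 30.0
```

```bash
python3 - <<'E'
from h import *
s=bot.read_state();print({k:s[k] for k in('time_s','position','tcp_rot','force','opening','grasp_force','joint_positions')})
for n in ["scene","side"]:
    p=bot.capture(n)
    for q,z in dict(tray_floor=.004,tare_key=.033).items():
        print(n,q,[(r['centre'],round(r['confidence'],2),atz(p,r['centre'],z)) for r in bot.pinpoint(p,q)[:1]])
    if n=="scene": cv2.imwrite("pics/s4.png",p['image'])
rows(s['position'],s['tcp_rot'],[.557,-.289,.2],0,10)
E
```

```text
{'time_s': 11.9, 'position': array([0.60614271, 0.13026396, 0.2455079 ]), 'tcp_rot': array([[-8.42842847e-01, -5.38152467e-01,  2.80290746e-03],
       [-5.38154279e-01,  8.42846342e-01,  1.26374334e-04],
       [-2.43042896e-03, -1.40188294e-03, -9.99996064e-01]]), 'force': array([-0.18368075, -0.07022282, -2.45932245]), 'opening': 0.7533289414258396, 'grasp_force': 29.999666159164917, 'joint_positions': array([ 1.81402661e+00,  2.92209904e+01,  8.24007833e+01,  2.31896404e-03,
        6.82174826e+01, -1.20744922e+02])}
scene tray_floor [([185.5, 394.8], 0.59, array([ 0.55983213, -0.2866402 ,  0.004     ]))]
scene tare_key [([302.1, 237.1], 0.42, array([0.45807079, 0.17824536, 0.033     ]))]
side tray_floor [([383.0, 396.5], 0.96, array([ 0.56361474, -0.28292073,  0.004     ]))]
side tare_key [([300.1, 208.4], 0.59, array([0.65654981, 0.39184098, 0.033     ]))]
[[26.7, -32.7, 4.5, 0, 0, 0.0], [26.7, -32.7, 4.5, 0, 0, 0.0], [26.7, -32.7, 4.5, 0, 0, 0.0], [26.7, -32.7, 4.5, 0, 0, 0.0], [26.7, -32.7, 4.6, 0, 0, 0.0]]
[[26.7, -32.7, 4.5, 0, 0, 0.0], [26.7, -32.7, 4.6, 0, 0, 0.0], [26.8, -32.7, 4.5, 0, 0, 0.0], [26.7, -32.6, 4.6, 0, 0, 0.0], [26.8, -32.7, 4.5, 0, 0, 0.0]]
```

View pics/s4.png

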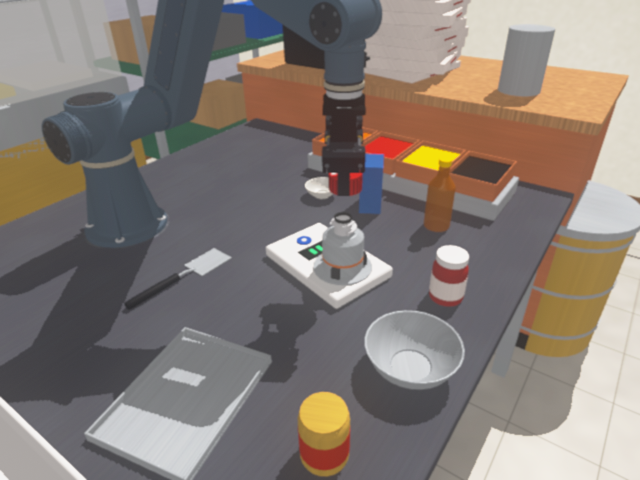

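The scene view shows the neck bare at (343,218), with the cap held in the gripper at (347,182). The tray is empty, centred at (185,395). Next I'll carry the cap over.

```bash
python3 - <<'E'
from h import *
s=bot.read_state()
rows(s['position'],s['tcp_rot'],[.56,-.286,.24],30,10)
E
```

```text
[[26.2, -32.7, 0.3, 0, 0, 0.052], [24.4, -34.0, 0.3, 0, 0, 0.052], [22.6, -35.2, 0.3, 0, 0, 0.052], [20.8, -36.3, 0.3, 0, 0, 0.052], [18.8, -37.4, 0.3, 0, 0, 0.052]]
[[16.8, -38.3, 0.4, 0, 0, 0.052], [14.8, -39.2, 0.3, 0, 0, 0.052], [12.8, -39.9, 0.4, 0, 0, 0.052], [10.6, -40.5, 0.3, 0, 0, 0.052], [8.6, -40.9, 0.4, 0, 0, 0.052]]
```

>>> play_rows(moves=[[[26.2,-32.7,0.3,0,0,0.052],[24.4,-34.0,0.3,0,0,0.052],[22.6,-35.2,0.3,0,0,0.052],[20.8,-36.3,0.3,0,0,0.052],[18.8,-37.4,0.3,0,0,0.052]]])

```text
time_s: 12.7
position: [0.5828, -0.0794, 0.2423]
tcp_rot: [[-0.953, -0.302, -0.001], [-0.302, 0.953, 0.0], [0.001, 0.001, -1.0]]
force: [0.5, -0.3, -1.5]
opening: 0.75
grasp_force: 30.0
```

>>> play_rows(moves=[[[16.8,-38.3,0.4,0,0,0.052],[14.8,-39.2,0.3,0,0,0.052],[12.8,-39.9,0.4,0,0,0.052],[10.6,-40.5,0.3,0,0,0.052],[8.6,-40.9,0.4,0,0,0.052]]])

```text
time_s: 13.2
position: [0.5607, -0.2876, 0.2403]
tcp_rot: [[-0.999, -0.046, -0.001], [-0.046, 0.999, 0.001], [0.001, 0.001, -1.0]]
force: [-0.1, 0.3, -0.2]
opening: 0.752
grasp_force: 30.0
```

>>> play_rows(moves=[[[0,0,40,0,0,0],[0,0,45,0,0,0],[0,0,45,0,0,0],[0,0,40,0,0,0],[0,0,20,0,0,0]]])

```text
time_s: 13.7
position: [0.5588, -0.2845, 0.0464]
tcp_rot: [[-0.999, -0.048, -0.006], [-0.048, 0.999, 0.005], [0.006, 0.005, -1.0]]
force: [-0.1, -0.3, -1.4]
opening: 0.756
grasp_force: 30.0
```

>>> play_rows(moves=[[[0,0,0,0,0,0],[0,0,0,0,0,0]]])

```text
time_s: 13.9
position: [0.5614, -0.2861, 0.0508]
tcp_rot: [[-0.999, -0.048, -0.0], [-0.048, 0.999, 0.0], [0.0, 0.0, -1.0]]
force: [1.0, 0.1, -0.8]
opening: 0.754
grasp_force: 30.0
```

```bash
python3 - <<'E'
from h import *
s=bot.read_state();print({k:s[k] for k in('time_s','position','force','moment','joint_positions')})
p=bot.capture("scene");cv2.imwrite("pics/s5.png",p['image'][200:480,40:440])
E
```

```text
{'time_s': 13.9, 'position': array([ 0.56144499, -0.28614151,  0.05079029]), 'force': array([ 1.00651282,  0.13300749, -0.78113377]), 'moment': array([-0.05295059,  0.00019312,  0.02201856]), 'joint_positions': array([-3.71508643e+01,  4.45466854e+01,  8.85679687e+01, -8.21473195e-04,
        4.69100050e+01, -1.29912375e+02])}
```

View pics/s5.png

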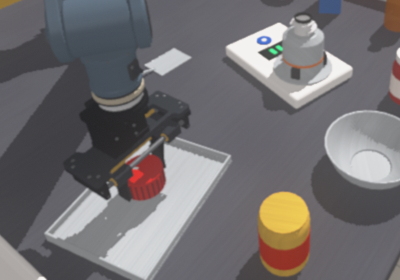

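The crop shows the cap above the tray's inside at (147,180) in the crop, clear of the rims. I'll lower slowly until contact.

>>> play_rows(moves=[[[0,0,10,0,0,0],[0,0,8,0,0,0],[0,0,6,0,0,0],[0,0,1,0,0,0],[0,0,0,0,0,0]]])

```text
time_s: 14.45
position: [0.5611, -0.2859, 0.0258]
tcp_rot: [[-0.999, -0.048, -0.0], [-0.048, 0.999, 0.0], [0.0, 0.0, -1.0]]
force: [0.1, 0.0, -0.5]
opening: 0.755
grasp_force: 30.0
```

>>> play_rows(moves=[[[0,0,1,0,0,0],[0,0,0,0,0,0]]])

```text
time_s: 14.65
position: [0.5614, -0.2861, 0.0252]
tcp_rot: [[-0.999, -0.048, 0.0], [-0.048, 0.999, -0.0], [-0.0, -0.0, -1.0]]
force: [-0.5, -0.2, 0.0]
opening: 0.752
grasp_force: 30.0
```

>>> play_rows(moves=[[[0,0,1,0,0,0],[0,0,0,0,0,0]]])

```text
time_s: 14.85
position: [0.5613, -0.286, 0.0241]
tcp_rot: [[-0.999, -0.048, 0.0], [-0.048, 0.999, -0.0], [-0.0, -0.0, -1.0]]
force: [-0.9, 0.5, -1.6]
opening: 0.754
grasp_force: 30.0
```

>>> play_rows(moves=[[[0,0,1,0,0,0],[0,0,0,0,0,0]]])

```text
time_s: 15.05
position: [0.5612, -0.286, 0.023]
tcp_rot: [[-0.999, -0.048, -0.0], [-0.048, 0.999, 0.0], [0.0, 0.0, -1.0]]
force: [0.5, -0.2, -1.8]
opening: 0.751
grasp_force: 30.0
```

>>> play_rows(moves=[[[0,0,0.5,0,0,0],[0,0,0.5,0,0,0],[0,0,0,0,0,0]]])

```text
time_s: 15.35
position: [0.5613, -0.2861, 0.0225]
tcp_rot: [[-0.999, -0.048, 0.0], [-0.048, 0.999, -0.0], [-0.0, -0.0, -1.0]]
force: [-0.1, 0.2, 2.5]
opening: 0.756
grasp_force: 30.0
```

>>> play_rows(moves=[[[0,0,0.5,0,0,0],[0,0,0.5,0,0,0],[0,0,0,0,0,0]]])

```text
time_s: 15.65
position: [0.5613, -0.286, 0.0224]
tcp_rot: [[-0.999, -0.048, 0.0], [-0.048, 0.999, -0.0], [-0.0, -0.0, -1.0]]
force: [-1.5, 1.4, 7.3]
opening: 0.754
grasp_force: 30.0
```

The cap is in contact with the floor. I'll ease off 1 mm, release and rise.

>>> play_rows(moves=[[[0,0,-1,0,0,0],[0,0,0,0,0,0]]])

```text
time_s: 15.85
position: [0.5614, -0.2861, 0.0224]
tcp_rot: [[-0.999, -0.048, 0.0], [-0.048, 0.999, -0.0], [-0.0, -0.0, -1.0]]
force: [-0.8, 0.7, 2.9]
opening: 0.756
grasp_force: 30.0
```

>>> play_rows(moves=[[[0,0,0,0,0,0],[0,0,0,0,0,0],[0,0,0,0,0,0],[0,0,0,0,0,0],[0,0,0,0,0,0]]], fingers=1)

```text
time_s: 16.35
position: [0.5612, -0.286, 0.0218]
tcp_rot: [[-0.999, -0.048, -0.0], [-0.048, 0.999, 0.0], [0.0, 0.0, -1.0]]
force: [0.7, -1.0, -0.6]
opening: 0.991
grasp_force: 0.0
```

>>> play_rows(moves=[[[0,0,-8,0,0,0],[0,0,-15,0,0,0],[0,0,-30,0,0,0],[0,0,-45,0,0,0],[0,0,-45,0,0,0]]])

```text
time_s: 16.85
position: [0.561, -0.2858, 0.1673]
tcp_rot: [[-0.999, -0.048, -0.0], [-0.048, 0.999, 0.0], [0.0, 0.0, -1.0]]
force: [0.5, -0.5, 0.5]
opening: 1.001
grasp_force: 0.0
```

>>> play_rows(moves=[[[0,0,-45,0,0,0],[0,0,-20,0,0,0],[0,0,0,0,0,0],[0,0,0,0,0,0]]])

```text
time_s: 17.25
position: [0.5611, -0.2858, 0.231]
tcp_rot: [[-0.999, -0.048, 0.001], [-0.048, 0.999, -0.001], [-0.001, -0.001, -1.0]]
force: [-0.6, 0.4, -0.1]
opening: 0.999
grasp_force: 0.0
```

```bash
python3 - <<'E'
from h import *
np.set_printoptions(precision=4,suppress=True)
s=bot.read_state();print({k:s[k] for k in('time_s','position','opening','joint_positions')})
p=bot.capture("wrist");cv2.imwrite("pics/w6.png",p['image'])
for r in bot.pinpoint(p,"cap_mid")[:1]+bot.silhouettes(p,"cap_mid")[:1]: print(r['centre'],r['confidence'],atz(p,r['centre'],.022))
for n in ["scene","side"]:
    p=bot.capture(n)
    for r in bot.silhouettes(p,"tare_key")[:3]: print(n,r['centre'],round(r['confidence'],2),r['pixels'].sum(),atz(p,r['centre'],.033))
rows(s['position'],s['tcp_rot'],[.470,.167,.215],-40,10)
E
```

```text
{'time_s': 17.25, 'position': array([ 0.5611, -0.2858,  0.231 ]), 'opening': 0.9994177008296757, 'joint_positions': array([ -37.1513,   30.8995,   81.7672,    0.0012,   67.2602, -129.9149])}
[319.1, 221.3] 0.63 [ 0.568  -0.2873  0.022 ]
[319.6, 222.9] 0.63 [ 0.5697 -0.2867  0.022 ]
scene [304.2, 240.5] 0.55 114 [0.4714 0.169  0.033 ]
side [259.8, 268.2] 0.48 120 [0.4659 0.1527 0.033 ]
[[6.9, 45.7, 1.6, 0, 0, -0.07], [3.7, 46.0, 1.6, 0, 0, -0.07], [0.5, 46.2, 1.6, 0, 0, -0.07], [-2.7, 46.1, 1.5, 0, 0, -0.07], [-5.9, 45.8, 1.6, 0, 0, -0.07]]
[[-9.1, 45.3, 1.5, 0, 0, -0.07], [-12.3, 44.5, 1.6, 0, 0, -0.07], [-15.4, 43.6, 1.5, 0, 0, -0.07], [-18.3, 42.4, 1.6, 0, 0, -0.07], [-21.3, 41.0, 1.5, 0, 0, -0.07]]
```

View pics/w6.png

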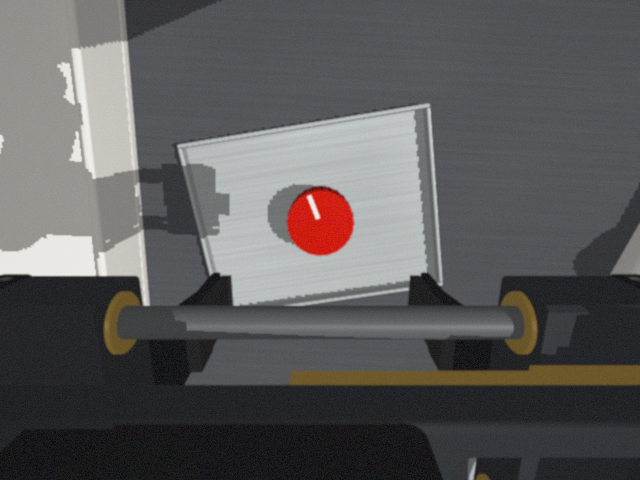

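The wrist view shows the cap flat and top side up at (320,221), well inside the tray. Now I'll go to the tare key with the fingers shut.

```bash
python3 - <<'E'
from h import *
s=bot.read_state()
rows(s['position'],s['tcp_rot'],[.470,.167,.20],17,10)
E
```

```text
[[6.9, 45.7, 3.0, 0, 0, 0.03], [8.2, 45.4, 3.0, 0, 0, 0.03], [9.6, 45.2, 2.9, 0, 0, 0.03], [10.9, 44.9, 3.0, 0, 0, 0.03], [12.3, 44.5, 2.9, 0, 0, 0.03]]
[[13.6, 44.1, 3.0, 0, 0, 0.03], [14.8, 43.7, 2.9, 0, 0, 0.03], [16.2, 43.2, 3.0, 0, 0, 0.03], [17.4, 42.8, 2.9, 0, 0, 0.03], [18.7, 42.2, 3.0, 0, 0, 0.03]]
```

>>> play_rows(moves=[[[6.9,45.7,3.0,0,0,0.03],[8.2,45.4,3.0,0,0,0.03],[9.6,45.2,2.9,0,0,0.03],[10.9,44.9,3.0,0,0,0.03],[12.3,44.5,2.9,0,0,0.03]]], fingers=-1)

```text
time_s: 18.1
position: [0.5154, -0.058, 0.2148]
tcp_rot: [[-0.995, 0.104, -0.0], [0.104, 0.995, 0.0], [0.001, 0.0, -1.0]]
force: [1.2, 0.5, 0.3]
opening: 0.633
grasp_force: 0.0
```

>>> play_rows(moves=[[[13.6,44.1,3.0,0,0,0.03],[14.8,43.7,2.9,0,0,0.03],[16.2,43.2,3.0,0,0,0.03],[17.4,42.8,2.9,0,0,0.03],[18.7,42.2,3.0,0,0,0.03]]])

```text
time_s: 18.6
position: [0.4706, 0.1685, 0.2001]
tcp_rot: [[-0.968, 0.251, -0.0], [0.251, 0.968, -0.0], [0.0, -0.0, -1.0]]
force: [1.4, -0.2, 0.5]
opening: 0.173
grasp_force: 0.0
```

>>> play_rows(moves=[[[0,0,0,0,0,0],[0,0,0,0,0,0],[0,0,0,0,0,0]]])

```text
time_s: 18.9
position: [0.4715, 0.1661, 0.2003]
tcp_rot: [[-0.968, 0.249, 0.0], [0.249, 0.968, -0.0], [-0.0, -0.0, -1.0]]
force: [-0.1, -0.4, 0.9]
opening: 0.009
grasp_force: 0.0
```

```bash
python3 - <<'E'
from h import *
np.set_printoptions(precision=4,suppress=True)
s=bot.read_state();print({k:s[k] for k in('time_s','position','tcp_rot','opening','force')})
p=bot.capture("wrist");cv2.imwrite("pics/w7.png",p['image'])
for r in bot.pinpoint(p,"tare_key")[:1]+bot.silhouettes(p,"tare_key")[:1]: print(r['centre'],r['confidence'],atz(p,r['centre'],.033))
h=cv2.cvtColor(p['image'],cv2.COLOR_BGR2HSV);m=cv2.inRange(h,(105,120,60),(125,255,255))
cs=[c for c in cv2.findContours(m,0,2)[0] if cv2.contourArea(c)>100]
for c in cs:
    u,r=cv2.minEnclosingCircle(c);C=atz(p,u,.033);print(u,r,C,np.linalg.norm(atz(p,(u[0]+r,u[1]),.033)-C)); rows(s['position'],s['tcp_rot'],[C[0],C[1],.06],0,5)
E
```

```text
{'time_s': 18.9, 'position': array([0.4715, 0.1661, 0.2003]), 'tcp_rot': array([[-0.9684,  0.2494,  0.    ],
       [ 0.2494,  0.9684, -0.0004],
       [-0.0001, -0.0004, -1.    ]]), 'opening': 0.00886048449875723, 'force': array([-0.1496, -0.4499,  0.8573])}
[321.9, 223.3] 0.8 [0.4717 0.1675 0.033 ]
[321.3, 221.7] 0.66 [0.4701 0.1673 0.033 ]
(322.6166687011719, 221.96665954589844) 19.715097427368164 [0.4707 0.1684 0.033 ] 0.018002312881742047
[[0.3, 0.4, 28.1, 0, 0, 0.0], [0.3, 0.4, 28.1, 0, 0, 0.0], [0.3, 0.4, 28.0, 0, 0, 0.0], [0.3, 0.4, 28.1, 0, 0, 0.0], [0.2, 0.5, 28.0, 0, 0, 0.0]]
(621.7785034179688, 169.5) 61.9422492980957 [0.4903 0.4343 0.033 ] 0.054291498831960966
[[9.7, 52.9, 28.0, 0, 0, 0.0], [9.8, 52.9, 28.1, 0, 0, 0.0], [9.7, 52.9, 28.0, 0, 0, 0.0], [9.8, 52.9, 28.1, 0, 0, 0.0], [9.7, 52.9, 28.0, 0, 0, 0.0]]
```

View pics/w7.png

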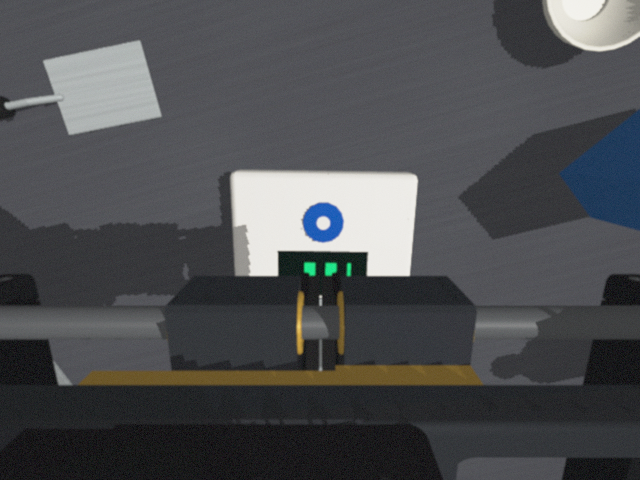

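The wrist view shows the key at (323,222), which fits the expected size, so the tool is within 2 mm of being centred over it. I'll descend to just above it.

>>> play_rows(moves=[[[0.3,0.4,28,0,0,0],[0.3,0.4,35,0,0,0],[0.3,0.4,35,0,0,0],[0.3,0.4,28,0,0,0],[0,0.3,15,0,0,0]]])

```text
time_s: 19.55
position: [0.4698, 0.1675, 0.0573]
tcp_rot: [[-0.968, 0.251, -0.003], [0.251, 0.968, -0.0], [0.003, -0.001, -1.0]]
force: [0.2, -0.7, 1.0]
opening: 0.005
grasp_force: 0.0
```

>>> play_rows(moves=[[[0,0,7,0,0,0],[0,0,0,0,0,0],[0,0,0,0,0,0]]])

```text
time_s: 19.85
position: [0.4712, 0.1686, 0.053]
tcp_rot: [[-0.968, 0.25, 0.001], [0.25, 0.968, 0.0], [-0.001, 0.0, -1.0]]
force: [0.1, 0.4, -0.6]
opening: 0.005
grasp_force: 0.0
```

>>> play_rows(moves=[[[0,0,2,0,0,0],[0,0,2,0,0,0],[0,0,1,0,0,0],[0,0,0,0,0,0]]])

```text
time_s: 20.25
position: [0.4705, 0.169, 0.0476]
tcp_rot: [[-0.969, 0.249, 0.0], [0.249, 0.969, 0.0], [-0.0, 0.0, -1.0]]
force: [-0.5, -0.6, -0.5]
opening: 0.006
grasp_force: 0.0
```

>>> play_rows(moves=[[[0,0,0.5,0,0,0],[0,0,0.5,0,0,0],[0,0,0,0,0,0]]])

```text
time_s: 20.55
position: [0.4705, 0.169, 0.0466]
tcp_rot: [[-0.968, 0.249, 0.0], [0.249, 0.968, 0.0], [-0.0, 0.0, -1.0]]
force: [-0.0, 0.3, 2.7]
opening: 0.006
grasp_force: 1.5
```

>>> play_rows(moves=[[[0,0,0.5,0,0,0],[0,0,0.5,0,0,0],[0,0,0,0,0,0]]])

```text
time_s: 20.85
position: [0.4705, 0.169, 0.0459]
tcp_rot: [[-0.968, 0.249, 0.0], [0.249, 0.968, 0.0], [-0.0, 0.0, -1.0]]
force: [-1.5, -0.0, 6.5]
opening: 0.009
grasp_force: 3.2
```

>>> play_rows(moves=[[[0,0,0.5,0,0,0],[0,0,0.5,0,0,0],[0,0,0,0,0,0],[0,0,0,0,0,0],[0,0,0,0,0,0]]])

```text
time_s: 21.35
position: [0.4705, 0.169, 0.0457]
tcp_rot: [[-0.968, 0.249, 0.001], [0.249, 0.968, 0.0], [-0.001, 0.0, -1.0]]
force: [-2.3, -0.2, 14.2]
opening: 0.008
grasp_force: 7.0
```

```bash
python3 - <<'E'
from h import *
print(bot.read_state()['force'])
p=bot.capture("side");cv2.imwrite("pics/d8.png",cv2.resize(p['image'][220:480,220:480],None,fx=2,fy=2))
E
```

```text
[-2.26047683 -0.19762556 14.1961022 ]
```

View pics/d8.png

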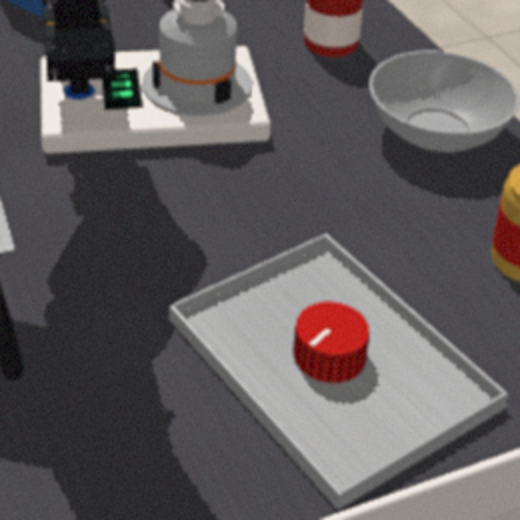

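The side crop shows the fingertips pressing the key at (78,90) with 14 N, so it has bottomed out. The cap lies flat in the tray at (331,340). I'll retract.

>>> play_rows(moves=[[[0,0,-5,0,0,0],[0,0,-20,0,0,0],[0,0,-40,0,0,0],[0,0,-40,0,0,0],[0,0,-40,0,0,0]]])

```text
time_s: 21.9
position: [0.4699, 0.1688, 0.1904]
tcp_rot: [[-0.968, 0.249, -0.001], [0.249, 0.968, -0.0], [0.001, -0.001, -1.0]]
force: [0.9, 0.2, -1.0]
opening: 0.002
grasp_force: 0.0
```

>>> play_rows(moves=[[[0,0,-20,0,0,0],[0,0,0,0,0,0],[0,0,0,0,0,0]]])

```text
time_s: 22.2
position: [0.47, 0.1689, 0.2091]
tcp_rot: [[-0.968, 0.249, -0.0], [0.249, 0.968, -0.0], [0.0, -0.0, -1.0]]
force: [0.1, -0.3, -0.7]
opening: 0.005
grasp_force: 0.0
```

```bash
python3 - <<'E'
from h import *
print(bot.read_state()['position'],bot.read_state()['force'])
print(bot.hand_in())
E
```

```text
[0.47004937 0.16886106 0.20914501] [ 0.13960237 -0.32243617 -0.70102468]
the job is handed in; nothing more can be done
None
```

The cap was unscrewed and set flat, top side up, on the tray floor, then the tare key was pressed at 14 N (it registers at 3 N); the job was handed in at about 22 s with the arm clear, and no verdict came back.

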